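# Take the setting of a tile frame with the tape measure and lock it

## Task

Take the overall length of the adjustable tile frame with the tape measure, so that a second frame can be set to match: hook the tape over the fence at the end of the board, draw the case back along the frame against its spring, and stand it on the board just behind the sliding bar with its nose touching the bar. Then push the thumb lock fully down and leave the tape there. Be gentle: do not press hard on the soft slab, do not bump or shove the clamped bar, and do not force the lock.

Things in the scene. Friction and masses are not known exactly. Their poses are not given: they have to be found in the camera images.
- ware_board: plywood board 300 (x) x 170 x 12 mm, fixed to the table. Origin: centre of its underside; x along its length to the fence, z up. The fence, a wooden strip 15 mm wide and 9 mm high, lies across the board flush with its +x end; the hook goes over this end face (x = +150 mm)
- clay_slab: flat soft clay slab 145 (x) x 130 x 9 mm lying in the frame against the fence, fixed. Origin: on the board's top, below the middle of the board; the slab spans x = -10 to +135 mm. More than 12 N from the tape dents it
- frame_rails: two wooden rails (12 mm wide, 9 mm high, 144 mm apart between centres) along the board's sides, fixed, and the wooden sliding bar between them: 18 mm wide along x, 9 mm high, held by two wing-screw clamps at y = +-72 mm, 10 mm taller. Origin and axes as clay_slab
- bar_zone (a point): middle of the zone, on the board's top, where the bar's outer (-x) face may be: the bar is clamped anywhere within 10 mm of here along x, so the overall length from fence to bar is 180 to 200 mm. Where it is, is not measured: feel or see it. Pushing the bar with more than 12 N upsets its setting
- wood_block: loose pine block, 45 (x) x 90 (y) x 30 mm, on which the tape measure stands at the start, 12 mm off its centre towards the block's +y end; blade along the block's y. Origin: centre of its underside. The turntable behind it is in the way of low moves to the board: lift the tape 100 mm first
- tape_measure: dark grey case of a steel tape measure, 78 long (x) x 34 thick (y, the sides to grip) x 66 mm high (z), 0.45 kg. Origin: centre of its base; x to the nose and hook, z up. The 45-degree front upper corner carries the thumb lock. A stiff 19 mm wide blade leaves the nose straight ahead, underside 12.5 mm above the base. The rubber sole yields from 4 N, pressed in 1.5 mm at 9 N; it ends 3 mm behind the nose
- tape_nose (a point): middle of the lower front edge of the case (x = +39 mm, height of the base); the upright nose face starts 2.5 mm above it
- tape_hook (a point): on the blade's end: corner between the blade's underside and the inner face of the hook (the face towards the case). From here the hook's 22 mm wide steel flange (1.8 mm thick) hangs 16.5 mm down, so 4 mm lower than the case's base. With the base resting on slab or bar the flange reaches 4 mm below their top. At rest this point is 12 mm ahead of the nose
- blade_out (a joint): how far the blade has been drawn out from its rest, m, 0 to 0.205; the distance from nose to inner hook face is this + 0.012. A spring draws it in with 1.1 N at 0, rising to 1.75 N at 0.18; left alone on the board the case does not slide by it
- tape_lock: black ribbed thumb lock on the front of the case, 17 x 18 mm on top, 27 mm ahead of the case's centre; it moves straight down relative to the case. Pressing with more than 20 N damages it
- tape_lock_top (a point): centre of the lock's top face, 66.6 mm above the case's base when the lock is off
- lock_slide (a joint): how far the lock is pushed down, m: 0 off, 0.008 fully down (stop). It takes 2.5 N to slide, 4.5 N over the last 3 mm where its shoe grips the blade, and stays where it is left

How it is judged:
On the way, in this order (a step that is already met when the one before it is completed fails the run):
1. the hook is caught behind the fence and the blade is drawn out more than 60 mm (x of tape_hook in the frame of ware_board between 0.148 and 0.1535 m and y of tape_hook in the frame of ware_board between -0.055 and 0.055 m and z of tape_hook in the frame of ware_board below 0.036 m and value of joint blade_out above 0.06 m), for 0.2 s.
2. the case stands on the board with its nose touching the sliding bar, the hook still caught, the lock still off (x of tape_hook in the frame of ware_board between 0.148 and 0.1535 m and y of tape_hook in the frame of ware_board between -0.055 and 0.055 m and z of tape_hook in the frame of ware_board below 0.036 m and x of tape_nose in the frame of ware_board between -0.053 and -0.027 m and y of tape_nose in the frame of ware_board between -0.05 and 0.05 m and z of tape_nose in the frame of ware_board between 0.009 and 0.015 m and angle between tape_measure's own z axis and vertical below 0.06 rad and angle between the x axis of tape_measure and the x axis of ware_board, either way round below 0.08 rad and contact force between tape_measure and frame_rails above 0.1 N and value of joint blade_out between 0.165 and 0.191 m and value of joint lock_slide below 0.003 m), for 0.2 s.
At the end, for the whole second after the job is handed in: Hook behind the fence (inner face within 3.5 mm of the end face), case upright and square (0.08 rad) on the board behind the bar, nose touching the bar, blade drawn between hook and nose, lock down more than 6.5 of its 8 mm, all at rest (x of tape_hook in the frame of ware_board between 0.148 and 0.1535 m and y of tape_hook in the frame of ware_board between -0.055 and 0.055 m and z of tape_hook in the frame of ware_board below 0.0285 m and x of tape_nose in the frame of ware_board between -0.053 and -0.027 m and y of tape_nose in the frame of ware_board between -0.05 and 0.05 m and z of tape_nose in the frame of ware_board between 0.009 and 0.015 m and angle between tape_measure's own z axis and vertical below 0.06 rad and angle between the x axis of tape_measure and the x axis of ware_board, either way round below 0.08 rad and contact force between tape_measure and frame_rails above 0.1 N and value of joint blade_out between 0.165 and 0.191 m and value of joint lock_slide above 0.0065 m and linear speed of tape_measure below 0.01 m/s).
It fails at once if the tape presses on the slab with more than 12 N (contact force between tape_measure and clay_slab above 12 N).
It fails at once if the tape pushes, strikes or presses the frame's bar with more than 12 N (contact force between tape_measure and frame_rails above 12 N).
It fails at once if the lock is pressed with more than 20 N (contact force between the fingers and tape_lock above 20 N).
It also fails if it takes over 58 s, if anything falls off the work surface, if the arm or the gripper's body presses on something with over 40 N, if the wrist force passes 120 N, or if a joint passes its speed limit or range.

## Robot

A 6-joint arm with a two-finger parallel gripper is mounted at the origin on a cart in front of the work surface, level with it; the furniture and walls round the work are solid. World frame = base frame: x ahead of the robot, y to its left, z up, the work surface at z = 0. Lengths are in m, angles in rad, forces in N, time in s.
With the tool pointing down it reaches from about 0.35 to 0.775 m from the base axis. Payload 7.3 kg.
Tool frame: the origin (TCP) lies at the very end of the fingers, on their centre line; the grasp point (between the pads) lies 19 mm behind it; z points along the fingers, y is the direction in which the jaws open and shut (so a half turn about z gives the same grasp; the last joint's range is limited). The gripper opens to 92 mm and grips with 3 to 60 N. Pads are 19 mm wide; open, the fingers measure 130 mm over their backs; the gripper's body (75 mm by 190 mm) begins 47 mm behind the grasp point.
Start: joints at [-1.484, 0.342, 1.524, -0, 1.275, -0.146], TCP at [0.121, -0.511, 0.227] pointing down, gripper open.
Joint ranges: [-2.53, 2.53], [-0.77, 2.02], [0.04, 2.7], [-1, 4.14], [0.28, 2.66], [-3.11, 3.11]. Speed limits (rad/s): [2.57, 2.57, 3.14, 3.14, 3.14, 3.14].

## Interface

Orientations are given as [roll, pitch, yaw] about the fixed x, y, z axes, in that order (R = Rz(yaw) Ry(pitch) Rx(roll)).
In Python, from cell import robot gives the robot as it stands.
- The arm moves only by the tool apply_moves, never from a script. Its argument "plan" is a list of rows, each an object of numbers: "tx", "ty", "tz": the shift along the tool's x, y, z in m; "yaw": the turn about the tool's z in rad; "grip": the opening, from -1 (shut) to 1 (fully open), so that 0 is half open. In form: [{"tx": .., "ty": .., "tz": .., "yaw": .., "grip": ..}, ...]. A call has 1 to 8 rows; each row is the pose to reach, as a shift and turn from the pose commanded when the call began, along the tool's axes at that moment; what a row does not reach only later rows make up. A row lasts 1/8 s, in which the tool goes at most 62.5 mm and 10.7 degrees, less where a joint would pass 70% of its speed; a pose out of reach is approached as far as the arm can. A call with a gripper value outside its range is refused whole. The fingers move at their own pace and stop on an object; "force" is the grip in N (left out, the last holds). Time passes only in rows, so rows that repeat a pose let the fingers close. It gives the time, the measured TCP pose, the force and the opening at its end, in the units of the state.
- robot.observe(): the state, without advancing time (a new reading comes with each control period).
- robot.read_camera(name): name is "scene" or "side" or "wrist"; returns (picture, depth): 420x560x3 uint8, red, green, blue; 420x560 float32, m along the optical axis (not along the pixel's ray), 0 where there is no reading.
- robot.get_calibration(name): a dict with "camera_matrix" (3x3 intrinsics, pixels), "R" (3x3) and "t" (3): a world point X has camera coordinates R X + t. Camera axes: x right, y down, z forward; pixel columns grow to the right and rows downward; lengths in m; the calibration is good to about 2 mm. A picture is of the moment at which its call begins: read the wrist's pose just before it. get_calibration takes no time and is no camera call; for the wrist camera it gives the pose at the moment of the call.
- robot.hand_in(): hands the job in, once; it reports no verdict.
Trained networks look in the newest picture that a camera, given by its name, has taken for a name from the list of things; names that differ only in an ending like _2 or _b are one class to them, and where a whole thing is asked for, a point or a joint stands for the part that bears it (a point fixed in the world has none). Each returns a list of dicts, best first, with "confidence" (0 to 1); they miss things now and then, are a little off and sometimes report something else, mostly with a low value. They report only what shows in the picture. A call takes as long as a camera call.
- robot.outline_of(label, camera): "region" (420x560 bool, what is visible of it) and "pixel" ([row, column] in pixels, amid what is visible of it).
- robot.tip_of(label, camera): "pixel" ([row, column] in pixels: a listed point, or the origin of a listed thing).
The state is a dict: "time": time; "qpos": joint angles; "qvel": joint speeds; "joint_efforts": joint torques, N m; "tool_pos": TCP position; "tool_rot": TCP orientation; "contact_force": force on the tool from outside, world axes, zero at the start; "torque": the same for the moment, N m; "opening": finger opening in m.
Only numpy, scipy, OpenCV 4.12 (cv2) and the standard library are available. Lean on these libraries where they do the work, as an engineer would, in place of code of your own. Each camera call takes 0.05 s, during which the arm holds its last target.

## Working session

There is one attempt and no reset: what is moved stays moved. The work goes in short steps, Python scripts to look and compute and a tool call to move; the robot and the scene stay as the last step left them, time stands still between calls to the robot, and variables do not carry over. Pictures are saved under pics/ and viewed, and the job is handed in when it is done.

Besides the shell and the picture viewer there is one more tool, called after "Emit:" by a JSON object that holds its "name" and its "arguments". apply_moves: Moves the arm, as the interface text tells. Its arguments: {"type":"object","properties":{"plan":{"type":"array","items":{"type":"object","properties":{"tx":{"type":"number"},"ty":{"type":"number"},"tz":{"type":"number"},"yaw":{"type":"number"},"grip":{"type":"number"}}}},"force":{"type":"number"}},"required":["plan"]}

```bash
ls; mkdir -p pics
cat > h.py <<'E'
import numpy as np, cv2
from cell import robot
def snap(cam,name):
    im,d=robot.read_camera(cam); cv2.imwrite(f'pics/{name}.png',im[:,:,::-1]); return im,d
def ray(cam,px):
    c=robot.get_calibration(cam);K=np.array(c['camera_matrix']);R=np.array(c['R']);t=np.array(c['t'])
    r,cc=px; v=np.linalg.inv(K)@np.array([cc,r,1.]); return -R.T@t, R.T@v
def pt(cam,px,depth):
    o,v=ray(cam,px); return o+v*depth
def atz(cam,px,z):
    o,v=ray(cam,px); return o+v*(z-o[2])/v[2]
def proj(cam,X):
    c=robot.get_calibration(cam);p=np.array(c['camera_matrix'])@(np.array(c['R'])@np.array(X)+np.array(c['t'])); return p[1]/p[2],p[0]/p[2]
def cloud(cam,d):
    c=robot.get_calibration(cam);K=np.array(c['camera_matrix']);R=np.array(c['R']);t=np.array(c['t'])
    h,w=d.shape; u,v=np.meshgrid(np.arange(w),np.arange(h)); P=np.stack([(u-K[0,2])/K[0,0]*d,(v-K[1,2])/K[1,1]*d,d],-1)
    return (P-t)@R
E
python3 - <<'E'
from h import *
np.set_printoptions(precision=4,suppress=True)
print(robot.observe())
for c in ['scene','side','wrist']:
    im,d=snap(c,c+'0'); np.save(f'pics/{c}0.npy',d)
    cal=robot.get_calibration(c); print(c,cal)
E
```

```text
pics
{'time': 0.0, 'qpos': array([-1.484 ,  0.3427,  1.525 ,  0.    ,  1.2754, -0.146 ]), 'qvel': array([ 0.0012,  0.0011, -0.0008,  0.0006, -0.0006, -0.0006]), 'joint_efforts': array([  0.0004, -43.1241, -24.4216,   0.0719,   0.0561,  -0.0001]), 'tool_pos': array([ 0.1211, -0.5104,  0.2261]), 'tool_rot': array([-3.1401, -0.0003,  0.2328]), 'contact_force': array([ 1.064 , -0.5953, -0.3268]), 'torque': array([ 0.021 , -0.0095, -0.0146]), 'opening': 0.09180678463618865}
scene {'camera_matrix': array([[417.1901,   0.    , 277.8132],
       [  0.    , 417.1901, 212.1507],
       [  0.    ,   0.    ,   1.    ]]), 'R': array([[-0.8585, -0.5127, -0.0091],
       [-0.3572,  0.6106, -0.7068],
       [ 0.3679, -0.6035, -0.7074]]), 't': array([0.376 , 0.3013, 0.6687])}
side {'camera_matrix': array([[545.0429,   0.    , 290.7739],
       [  0.    , 545.0429, 204.619 ],
       [  0.    ,   0.    ,   1.    ]]), 'R': array([[-0.7944, -0.6074,  0.0067],
       [-0.4599,  0.5943, -0.6598],
       [ 0.3968, -0.5272, -0.7514]]), 't': array([0.3174, 0.3183, 0.8949])}
wrist {'camera_matrix': array([[289.3492,   0.    , 280.6518],
       [  0.    , 289.3492, 206.3904],
       [  0.    ,   0.    ,   1.    ]]), 'R': array([[ 0.2317, -0.9728, -0.0015],
       [-0.9356, -0.2232,  0.2736],
       [-0.2665, -0.062 , -0.9618]]), 't': array([-0.524 , -0.0356,  0.3901])}
```

View pics/scene0.png

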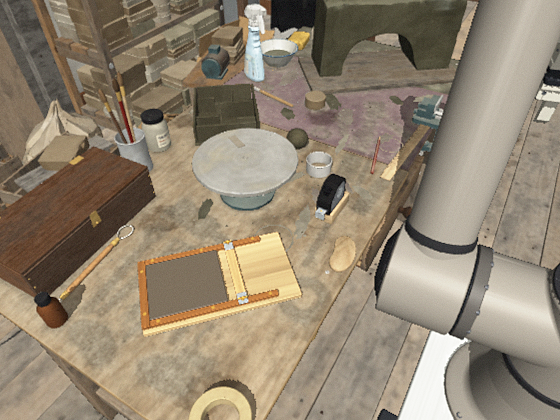

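View pics/side0.png

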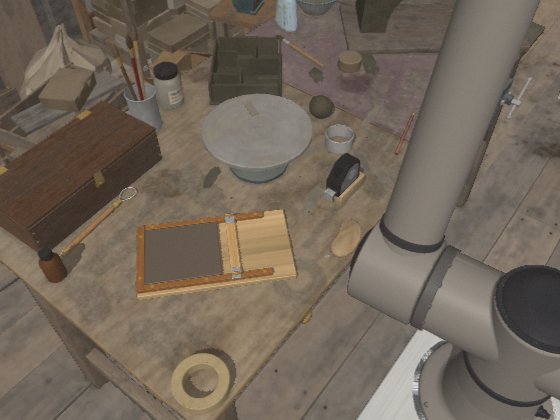

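View pics/wrist0.png

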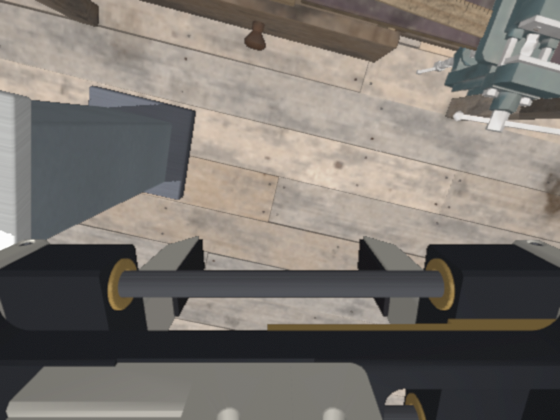

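Run:
```python
from h import *
np.set_printoptions(precision=4,suppress=True)
for cam in ['scene','side']:
    d=np.load(f'pics/{cam}0.npy'); P=cloud(cam,d)
    for lab in ['ware_board','frame_rails','clay_slab','wood_block','tape_measure']:
        for o in robot.outline_of(lab,cam)[:1]:
            m=o['region']; Q=P[m]; Q=Q[d[m]>0]
            print(cam,lab,round(o['confidence'],2),np.array(o['pixel']),m.sum(),'med',np.median(Q,0),'p2',np.percentile(Q,2,0),'p98',np.percentile(Q,98,0))
            np.save(f'pics/m_{cam}_{lab}.npy',m)
            if lab in('ware_board','clay_slab','frame_rails'):
                z0={'ware_board':.012,'clay_slab':.021,'frame_rails':.021}[lab]
                H=Q[abs(Q[:,2]-z0)<.006][:,:2].astype(np.float32); r=cv2.minAreaRect(H); print('   rect',r)
    for lab in ['tape_nose','tape_hook','tape_lock_top','tape_measure','wood_block','bar_zone','ware_board','clay_slab']:
        for o in robot.tip_of(lab,cam)[:1]:
            px=o['pixel']; print(cam,'tip',lab,round(o['confidence'],2),np.array(px), 'd',pt(cam,px,d[int(round(px[0])),int(round(px[1]))]))
print(robot.observe()['time'])
```

```text
scene ware_board 0.84 [281.2 252.1] 4947 med [0.4982 0.0135 0.0107] p2 [ 0.4007 -0.0898 -0.0003] p98 [0.6781 0.2054 0.0206]
   rect ((0.547298789024353, 0.05341319739818573), (0.30031418800354004, 0.17066310346126556), 47.32613754272461)
scene frame_rails 0.68 [291.3 237.7] 1923 med [0.535  0.0564 0.0195] p2 [ 0.432  -0.0602  0.0117] p98 [0.6758 0.1938 0.025 ]
   rect ((0.5578473806381226, 0.06422042846679688), (0.23622868955135345, 0.15955808758735657), 46.38111877441406)
scene clay_slab 0.7 [289.2 182. ] 4072 med [0.5888 0.102  0.0197] p2 [0.5126 0.0223 0.0172] p98 [0.6674 0.1779 0.0221]
   rect ((0.5911436676979065, 0.09821192920207977), (0.14458152651786804, 0.1330556422472), 46.76719665527344)
scene wood_block 0.74 [210.  334.4] 298 med [ 0.4203 -0.228   0.021 ] p2 [ 0.4173 -0.2886 -0.0009] p98 [ 0.437  -0.1968  0.0336]
scene tape_measure 0.87 [191.5 327.9] 889 med [ 0.4345 -0.2129  0.0707] p2 [ 0.4227 -0.2688  0.0285] p98 [ 0.4567 -0.1828  0.0958]
scene tip tape_nose 0.52 [212.9 317.5] d [ 0.4457 -0.1835  0.0402]
scene tip tape_hook 0.65 [214.9 320. ] d [ 0.4394 -0.1836  0.0371
[... 1198 characters left out ...]
11 -0.0008] p98 [ 0.4408 -0.2011  0.0338]
side tape_measure 0.9 [175.2 338.9] 1055 med [ 0.4349 -0.2178  0.0723] p2 [ 0.4241 -0.2678  0.0283] p98 [ 0.4596 -0.183   0.0976]
side tip tape_nose 0.8 [193.  332.2] d [ 0.4358 -0.1888  0.0453]
side tip tape_hook 0.4 [194.1 325.5] d [ 0.4474 -0.1815  0.0404]
side tip tape_lock_top 0.58 [167.9 338.5] d [ 0.4408 -0.2129  0.0967]
side tip tape_measure 0.89 [182.4 341.6] d [ 0.4273 -0.2082  0.0666]
side tip wood_block 0.73 [192.7 341.3] d [ 0.426  -0.2094  0.035 ]
side tip bar_zone 0.7 [244.8 234.6] d [0.5205 0.024  0.0215]
side tip ware_board 0.77 [254.9 215.8] d [0.5336 0.0643 0.0207]
side tip clay_slab 0.98 [252.1 217.5] d [0.5362 0.0568 0.0195]
1.45
```

Run:
```python
from h import *
np.set_printoptions(precision=4,suppress=True)
Qs=[];Bs=[]
for cam in ['scene','side']:
    c=robot.get_calibration(cam); print(cam,'pos',-c['R'].T@c['t'])
    d=np.load(f'pics/{cam}0.npy'); P=cloud(cam,d)
    m=np.load(f'pics/m_{cam}_tape_measure.npy')
    m=cv2.erode(m.astype(np.uint8),np.ones((3,3)))>0
    Q=P[m&(d>0)]; 
    # normals via local gradient -> cluster side face: RANSAC vertical line in xy for z .05-.09
    S=Q[(Q[:,2]>.045)&(Q[:,2]<.085)][:,:2]
    best=None;rng=np.random.default_rng(0)
    for _ in range(500):
        a,b=S[rng.integers(len(S),size=2)]
        t=b-a;n=np.linalg.norm(t)
        if n<.02: continue
        t/=n; e=abs((S-a)@np.array([-t[1],t[0]])); k=(e<.0015).sum()
        if best is None or k>best[0]: best=(k,e<.0015)
    L=S[best[1]]; v=cv2.fitLine(L.astype(np.float32),cv2.DIST_HUBER,0,.01,.01).ravel()
    t=v[:2]*np.sign(v[1]); pr=L@t
    print(len(S),best[0],'dir deg',np.degrees(np.arctan2(t[1],t[0])),'pt',v[2:],'ext',L[pr.argmin()],L[pr.argmax()],np.ptp(pr))
    T=Q[abs(Q[:,2]-np.percentile(Q[:,2],97))<.003]; print('top',len(T),T.mean(0),T.min(0),T.max(0), 'rect',cv2.minAreaRect(T[:,:2].astype(np.float32)))
    mb=np.load(f'pics/m_{cam}_wood_block.npy');B=P[mb&(d>0)]
    S=B[(B[:,2]>.004)&(B[:,2]<.026)][:,:2]; v=cv2.fitLine(S.astype(np.float32),cv2.DIST_HUBER,0,.01,.01).ravel()
    print('block side',len(S),np.degrees(np.arctan2(v[1],v[0])),v[2:],S.min(0),S.max(0))
    im=cv2.imread(f'pics/{cam}0.png'); a,b=(150,280) if cam=='scene' else (130,290)
    cv2.imwrite(f'pics/crop_{cam}.png',cv2.resize(im[a:a+90,b:b+110],None,fx=6,fy=6,interpolation=cv2.INTER_CUBIC))
```

```text
scene pos [0.1844 0.4123 0.6894]
372 152 dir deg 88.039116 pt [ 0.4237 -0.2304] ext [ 0.4234 -0.2643] [ 0.4253 -0.1957] 0.068581556686859
top 178 [ 0.4389 -0.2317  0.0944] [ 0.4239 -0.2588  0.0925] [ 0.4533 -0.1985  0.098 ] rect ((0.43877092003822327, -0.22874829173088074), (0.06034349650144577, 0.029330484569072723), 89.35729217529297)
block side 153 86.18113 [ 0.42   -0.2293] [ 0.4166 -0.2914] [ 0.4383 -0.2001]
side pos [0.0435 0.4754 0.8804]
468 209 dir deg 88.532555 pt [ 0.4255 -0.2316] ext [ 0.4253 -0.2676] [ 0.4276 -0.194 ] 0.07359703802378587
top 170 [ 0.4404 -0.232   0.0961] [ 0.4247 -0.2586  0.0944] [ 0.4555 -0.1994  0.0993] rect ((0.44001859426498413, -0.22904808819293976), (0.030817797407507896, 0.05925954505801201), 0.35093221068382263)
block side 194 87.18124 [ 0.4214 -0.2321] [ 0.4175 -0.2911] [ 0.4454 -0.1991]
```

```bash
python3 -c "
import cv2,numpy as np
a=cv2.imread('pics/crop_scene.png');b=cv2.imread('pics/crop_side.png');c=np.hstack([a,b]);print(c.shape);cv2.imwrite('pics/crops.png',cv2.resize(c,(800,int(c.shape[0]*800/c.shape[1]))))"
```

```text
(540, 1320, 3)
```

View pics/crops.png

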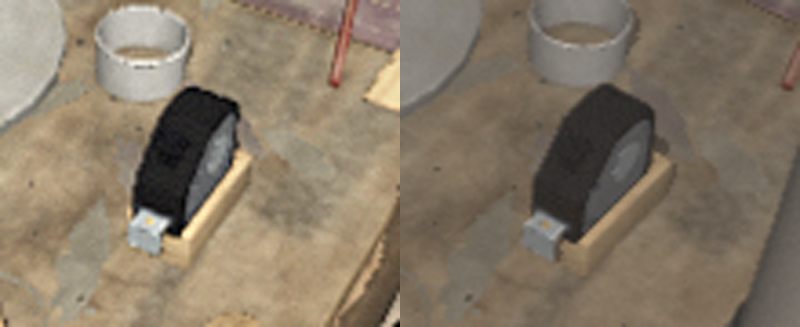

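```bash
cat >> h.py <<'E'
from scipy.spatial.transform import Rotation as Ro
def mv(target,yaw):
    s=robot.observe(); R=Ro.from_euler('xyz',s['tool_rot']).as_matrix()
    dlt=R.T@(np.array(target)-s['tool_pos']); w=(yaw-s['tool_rot'][2]+np.pi)%(2*np.pi)-np.pi
    print('t',round(s['time'],2),'pos',np.round(s['tool_pos'],4),'rot',np.round(s['tool_rot'],4),'F',np.round(s['contact_force'],2),'->',np.round(dlt,4),'yaw',round(-w,4))
E
python3 - <<'E'
from h import *
d=np.load('pics/scene0.npy');P=cloud('scene',d)
for n,(r,c) in dict(cup=(158,318),cupn=(160,330),cupl=(170,310),tt=(180,245),ttr=(180,296),ttf=(190,285)).items(): print(n,P[r,c].round(3))
Q=P[(d>0)&(P[...,2]>.1)&(abs(P[...,0]-.4415)<.2)&(P[...,1]<-.1)&(P[...,1]>-.4)]
m=(d>0)&(abs(P[...,0]-.4415)<.13)&(abs(P[...,1]+.23)<.1)&(P[...,2]>.02)
Q=P[m]; Q=Q[abs(Q[:,0]-.4415)>.03]; print(len(Q)); 
if len(Q): print(Q.min(0),Q.max(0))
mv([.4415,-.2305,.15],np.radians(88.5))
E
```

```text
cup [ 0.548 -0.391  0.013]
cupn [ 0.511 -0.385  0.025]
cupl [ 0.541 -0.332  0.017]
tt [ 0.6   -0.136  0.104]
ttr [ 0.563 -0.299 -0.001]
ttf [ 0.568 -0.253 -0.002]
909
[ 0.52257021 -0.32970004  0.03388364] [ 0.5714966  -0.13031902  0.10781031]
t 1.45 pos [ 0.1212 -0.5108  0.2267] rot [3.1415 0.     0.2328] F [-0.5  -0.66  0.66] -> [ 0.3764 -0.1989  0.0767] yaw -1.3118
```

Emit:
{"name": "apply_moves", "arguments": {"plan": [{"tx": 0.376, "ty": -0.199, "tz": 0.06, "yaw": -1.312, "grip": 0.4}, {"tx": 0.376, "ty": -0.199, "tz": 0.06, "yaw": -1.312, "grip": 0.4}, {"tx": 0.376, "ty": -0.199, "tz": 0.06, "yaw": -1.312, "grip": 0.4}, {"tx": 0.376, "ty": -0.199, "tz": 0.06, "yaw": -1.312, "grip": 0.4}, {"tx": 0.376, "ty": -0.199, "tz": 0.06, "yaw": -1.312, "grip": 0.4}, {"tx": 0.376, "ty": -0.199, "tz": 0.06, "yaw": -1.312, "grip": 0.4}, {"tx": 0.376, "ty": -0.199, "tz": 0.06, "yaw": -1.312, "grip": 0.4}, {"tx": 0.376, "ty": -0.199, "tz": 0.06, "yaw": -1.312, "grip": 0.4}], "force": 25}}

```text
time: 2.45
tool_pos: [0.4429, -0.2278, 0.1661]
tool_rot: [-3.141, -0.001, 1.551]
contact_force: [-0.1, 0.1, -0.2]
opening: 0.0638
```

Run:
```python
from h import *
np.set_printoptions(precision=4,suppress=True)
mv([.4415,-.2305,.055],np.radians(88.5))
snap('wrist','w1')
for l in ['tape_measure','tape_lock_top','tape_nose','tape_hook']:
  for o in robot.tip_of(l,'wrist')[:2]: print(l,o['confidence'],np.array(o['pixel']))
```

```text
t 2.45 pos [ 0.4429 -0.2278  0.1661] rot [-3.1412 -0.0008  1.551 ] F [-0.14  0.12 -0.24] -> [-0.0028 -0.0013  0.1111] yaw 0.0064
tape_measure 0.9 [205.3 283. ]
tape_measure 0.53 [195.9 281.4]
tape_lock_top 0.66 [198.1 279.9]
tape_nose 0.69 [168.4 277.7]
tape_nose 0.62 [156.6 280.6]
tape_hook 0.65 [158.5 281.7]
```

View pics/w1.png

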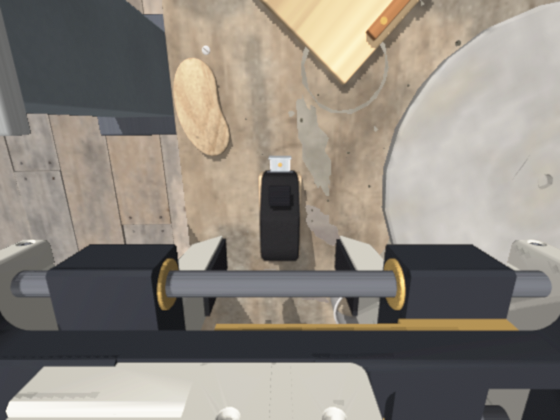

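Run:
```python
from h import *
np.set_printoptions(precision=4,suppress=True)
print('lock',atz('wrist',(197,280),.0966),'hook end',atz('wrist',(158,280.5),.043),'l/r at lock',atz('wrist',(200,261),.095),atz('wrist',(200,299),.095),'back',atz('wrist',(258,280),.09),'rear L/R',atz('wrist',(250,261),.095),atz('wrist',(250,299),.095))
```

```text
lock [ 0.4395 -0.2147  0.0966] hook end [ 0.4406 -0.1892  0.043 ] l/r at lock [ 0.4239 -0.2172  0.095 ] [ 0.455 -0.218  0.095] back [ 0.4379 -0.2722  0.09  ] rear L/R [ 0.4218 -0.2617  0.095 ] [ 0.4546 -0.2626  0.095 ]
```

Emit:
{"name": "apply_moves", "arguments": {"plan": [{"tx": -0.006, "ty": -0.001, "tz": 0.05, "yaw": 0, "grip": 0.4}, {"tx": -0.006, "ty": -0.001, "tz": 0.09, "yaw": 0, "grip": 0.4}, {"tx": -0.006, "ty": -0.001, "tz": 0.111, "yaw": 0, "grip": 0.4}, {"tx": -0.006, "ty": -0.001, "tz": 0.111, "yaw": 0, "grip": 0.4}, {"tx": -0.006, "ty": -0.001, "tz": 0.111, "yaw": 0, "grip": -0.6}, {"tx": -0.006, "ty": -0.001, "tz": 0.111, "yaw": 0, "grip": -0.6}, {"tx": -0.006, "ty": -0.001, "tz": 0.111, "yaw": 0, "grip": -0.6}, {"tx": -0.006, "ty": -0.001, "tz": 0.111, "yaw": 0, "grip": -0.6}], "force": 30}}

```text
time: 3.7
tool_pos: [0.4407, -0.2368, 0.0564]
tool_rot: [3.14, 0.001, 1.545]
contact_force: [1.2, 0.5, -0.2]
opening: 0.0337
```

Run:
```python
from h import *
mv([.4415,-.2305,.155],np.radians(88.5))
```

```text
t 3.7 pos [ 0.4407 -0.2368  0.0564] rot [3.1396e+00 1.2000e-03 1.5448e+00] F [ 1.16  0.55 -0.17] -> [ 0.0062  0.0008 -0.0986] yaw 0.0002
```

Emit:
{"name": "apply_moves", "arguments": {"plan": [{"tz": -0.04, "grip": -0.6}, {"tz": -0.09, "grip": -0.6}, {"tz": -0.115, "grip": -0.6}, {"tz": -0.115, "grip": -0.6}], "force": 40}}

```text
schema error: expected keys tx, ty, tz, yaw, grip
```

Run:
```python
from h import *
mv([.6202,.1326,.15],.8255)
print(robot.observe()['opening'])
```

```text
t 3.7 pos [ 0.4407 -0.2368  0.0564] rot [3.1396e+00 1.2000e-03 1.5448e+00] F [ 1.16  0.55 -0.17] -> [ 0.3738  0.17   -0.0937] yaw 0.7193
0.033714072550310614
```

Emit:
{"name": "apply_moves", "arguments": {"plan": [{"tx": 0, "ty": 0, "yaw": 0, "tz": -0.04, "grip": -0.6}, {"tx": 0, "ty": 0, "yaw": 0, "tz": -0.09, "grip": -0.6}, {"tx": 0, "ty": 0, "yaw": 0, "tz": -0.115, "grip": -0.6}, {"tx": 0, "ty": 0, "yaw": 0, "tz": -0.115, "grip": -0.6}], "force": 40}}

```text
time: 4.2
tool_pos: [0.4404, -0.2367, 0.1718]
tool_rot: [3.139, 0.002, 1.545]
contact_force: [0.4, -0.4, -5.0]
opening: 0.0341
```

Run:
```python
from h import *
mv([.6202,.1326,.15],.8255)
print(robot.observe()['opening'])
```

```text
t 4.2 pos [ 0.4404 -0.2367  0.1718] rot [3.1393e+00 1.8000e-03 1.5450e+00] F [ 0.42 -0.38 -5.01] -> [0.3739 0.1702 0.0215] yaw 0.7195
0.03410051309569424
```

Emit:
{"name": "apply_moves", "arguments": {"plan": [{"tx": 0.374, "ty": 0.17, "tz": 0, "yaw": 0.72, "grip": -0.6}, {"tx": 0.374, "ty": 0.17, "tz": 0, "yaw": 0.72, "grip": -0.6}, {"tx": 0.374, "ty": 0.17, "tz": 0, "yaw": 0.72, "grip": -0.6}, {"tx": 0.374, "ty": 0.17, "tz": 0, "yaw": 0.72, "grip": -0.6}, {"tx": 0.374, "ty": 0.17, "tz": 0, "yaw": 0.72, "grip": -0.6}, {"tx": 0.374, "ty": 0.17, "tz": 0, "yaw": 0.72, "grip": -0.6}, {"tx": 0.374, "ty": 0.17, "tz": 0, "yaw": 0.72, "grip": -0.6}, {"tx": 0.374, "ty": 0.17, "tz": 0, "yaw": 0.72, "grip": -0.6}]}}

```text
time: 5.2
tool_pos: [0.6191, 0.1375, 0.1669]
tool_rot: [-3.138, 0.002, 0.83]
contact_force: [0.1, -1.1, -5.0]
opening: 0.0339
```

Run:
```python
from h import *
np.set_printoptions(precision=4,suppress=True)
mv([.6202,.1326,.085],.8255)
for c in ['wrist','scene','side']:
    im,d=snap(c,c+'2'); np.save(f'pics/{c}2.npy',d)
    for l in ['tape_hook','tape_nose','tape_lock_top','tape_measure']:
      for o in robot.tip_of(l,c)[:1]: print(c,l,round(o['confidence'],2),np.array(o['pixel']))
a=cv2.imread('pics/scene2.png')[180:360,100:340];b=cv2.imread('pics/side2.png')[160:340,100:340];cv2.imwrite('pics/cr2.png',cv2.resize(np.vstack([a,b]),None,fx=1.66,fy=1.66,interpolation=cv2.INTER_CUBIC))
```

```text
t 5.2 pos [0.6191 0.1375 0.1669] rot [-3.1379  0.0024  0.83  ] F [ 0.15 -1.08 -4.99] -> [-0.0027  0.0044  0.0819] yaw 0.0045
wrist tape_hook 0.92 [164.2 279.3]
wrist tape_nose 0.66 [178.4 280.9]
wrist tape_lock_top 0.68 [237. 280.]
wrist tape_measure 0.66 [233.  281.6]
scene tape_hook 0.49 [245.2 145.6]
scene tape_nose 0.97 [254.7 122.8]
scene tape_lock_top 0.64 [277.1 218.2]
scene tape_measure 0.57 [246.4 148. ]
side tape_nose 0.95 [218.1 124.1]
side tape_measure 0.86 [215.4 146.1]
```

View pics/wrist2.png

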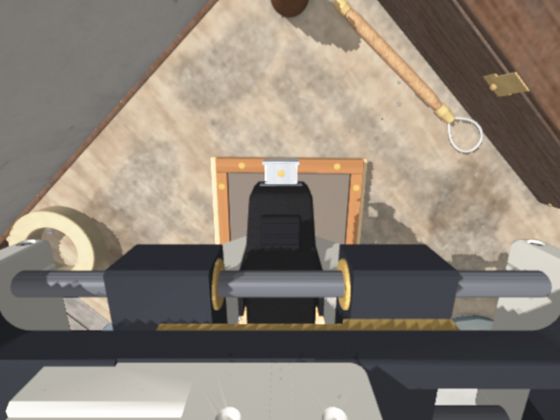

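View pics/cr2.png

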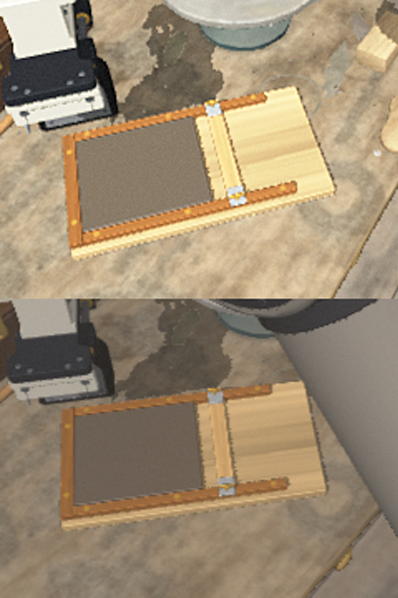

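Run:
```python
from h import *
np.set_printoptions(precision=4,suppress=True)
im=cv2.imread('pics/wrist2.png')
cv2.imwrite('pics/w2c.png',cv2.resize(im[145:205,205:380],None,fx=4.5,fy=4.5,interpolation=cv2.INTER_CUBIC))
c=robot.get_calibration('wrist');print('cam',-c['R'].T@c['t'], robot.observe()['tool_pos'])
O=np.array([.5476,.054]);a=np.radians(47.3);e=np.array([np.cos(a),np.sin(a)]);n=np.array([-e[1],e[0]])
B=lambda p:((p[:2]-O)@e,(p[:2]-O)@n)
for nme,px,z in [('fenceL',(158,217),.021),('fenceR',(158,368),.021),('fence mid',(158,281),.021),('hookfront',(162,281),.154),('hookL',(164,264),.154),('hookR',(164,298),.154)]:
    p=atz('wrist',px,z); print(nme,p,np.array(B(p)))
d=np.load('pics/wrist2.npy');P=cloud('wrist',d);print('depth pts',P[172,281],P[165,240],P[190,235],P[165,350])
```

```text
cam [0.6689 0.1872 0.3288] [0.6196 0.1329 0.1708]
fenceL [0.5961 0.2075 0.021 ] [0.1457 0.0685]
fenceR [0.7133 0.0994 0.021 ] [ 0.1457 -0.0909]
fence mid [0.6458 0.1617 0.021 ] [0.1457 0.0009]
hookfront [0.6541 0.171  0.154 ] [0.1582 0.001 ]
hookL [0.6458 0.177  0.154 ] [0.157  0.0113]
hookR [0.6608 0.1631 0.154 ] [ 0.157  -0.0092]
depth pts [0.6506 0.1671 0.1592] [0.6097 0.1858 0.0259] [0.5863 0.1704 0.024 ] [0.6943 0.1075 0.0247]
```

View pics/w2c.png

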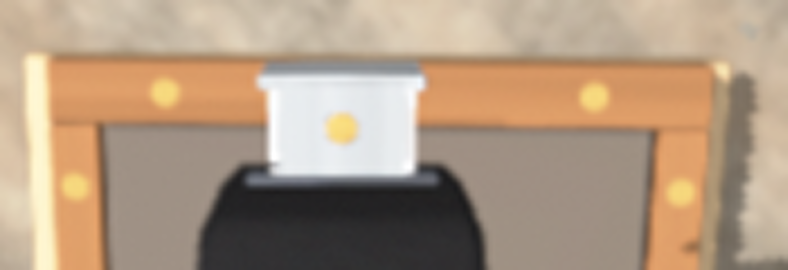

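Run:
```python
from h import *
np.set_printoptions(precision=4,suppress=True)
im,d=snap('wrist','w3'); print(robot.observe()['tool_pos'],robot.observe()['tool_rot'])
np.save('pics/w3.npy',d)
for o in robot.tip_of('tape_hook','wrist')[:1]: print(o['confidence'],o['pixel'])
im=cv2.imread('pics/w3.png')
cv2.imwrite('pics/w3c.png',cv2.resize(im[145:205,205:380],None,fx=4.5,fy=4.5,interpolation=cv2.INTER_CUBIC))
P=cloud('wrist',d);print('depth pts',P[172,281],P[165,240],P[190,235],P[165,350])
```

```text
[0.6196 0.1329 0.1707] [ 3.1415 -0.      0.8247]
0.89 [162.0, 280.2]
depth pts [0.6506 0.1673 0.1599] [0.6087 0.1859 0.0207] [0.5853 0.1703 0.0203] [0.6947 0.1066 0.0204]
```

View pics/w3c.png

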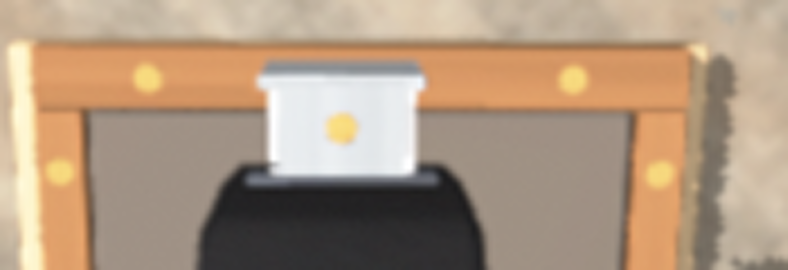

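Run:
```python
from h import *
np.set_printoptions(precision=4,suppress=True)
O=np.array([.5476,.054]);a=np.radians(47.3);e=np.array([np.cos(a),np.sin(a)]);n=np.array([-e[1],e[0]])
B=lambda p:np.array([(p[:2]-O)@e,(p[:2]-O)@n])
px=lambda x,y:(145+(y+.5)/4.5-.5,205+(x+.5)/4.5-.5)
for nme,q,z in [('fenceL',(34,44),.021),('fenceR',(688,47),.021),('inL',(90,109),.021),('inR',(632,111),.021),('hookfront',(340,62),.157),('hookedge',(340,72),.159),('hookL',(257,80),.158),('hookR',(425,80),.158),('nail',(341,128),.159)]:
    p=atz('wrist',px(*q),z); print(nme,p,B(p))
print('tcp',B(robot.observe()['tool_pos']))
```

```text
fenceL [0.5951 0.2137 0.021 ] [0.1496 0.0734]
fenceR [0.707  0.1095 0.021 ] [ 0.1489 -0.0795]
inL [0.5938 0.1942 0.021 ] [0.1343 0.0611]
inR [0.6879 0.1067 0.021 ] [ 0.1339 -0.0673]
hookfront [0.6554 0.1733 0.157 ] [0.1608 0.0016]
hookedge [0.6547 0.1725 0.159 ] [0.1597 0.0016]
hookL [0.646 0.179 0.158] [0.1586 0.0125]
hookR [0.6621 0.1641 0.158 ] [ 0.1586 -0.0095]
nail [0.6499 0.167  0.159 ] [0.1524 0.0015]
tcp [0.1069 0.0006]
```

Emit:
{"name": "apply_moves", "arguments": {"plan": [{"tx": 0, "ty": 0.003, "tz": 0.05, "yaw": 0, "grip": -0.6}, {"tx": 0, "ty": 0.003, "tz": 0.09, "yaw": 0, "grip": -0.6}, {"tx": 0, "ty": 0.003, "tz": 0.11, "yaw": 0, "grip": -0.6}, {"tx": 0, "ty": 0.003, "tz": 0.117, "yaw": 0, "grip": -0.6}, {"tx": 0, "ty": 0.003, "tz": 0.117, "yaw": 0, "grip": -0.6}, {"tx": 0, "ty": 0.003, "tz": 0.117, "yaw": 0, "grip": -0.6}]}}

```text
time: 6.8
tool_pos: [0.6227, 0.1311, 0.0551]
tool_rot: [3.14, -0.002, 0.825]
contact_force: [0.4, -0.5, -3.7]
opening: 0.0339
```

Run:
```python
from h import *
np.set_printoptions(precision=4,suppress=True)
mv([.6202,.1326,.085],.8255)
im,d=snap('wrist','w4')
cv2.imwrite('pics/w4c.png',cv2.resize(im[120:240,180:380,::-1],None,fx=4,fy=4,interpolation=cv2.INTER_CUBIC))
```

```text
t 6.8 pos [0.6227 0.1311 0.0551] rot [ 3.1398 -0.0018  0.8249] F [ 0.39 -0.53 -3.73] -> [-0.0005 -0.0029 -0.0299] yaw -0.0006
```

View pics/w4c.png

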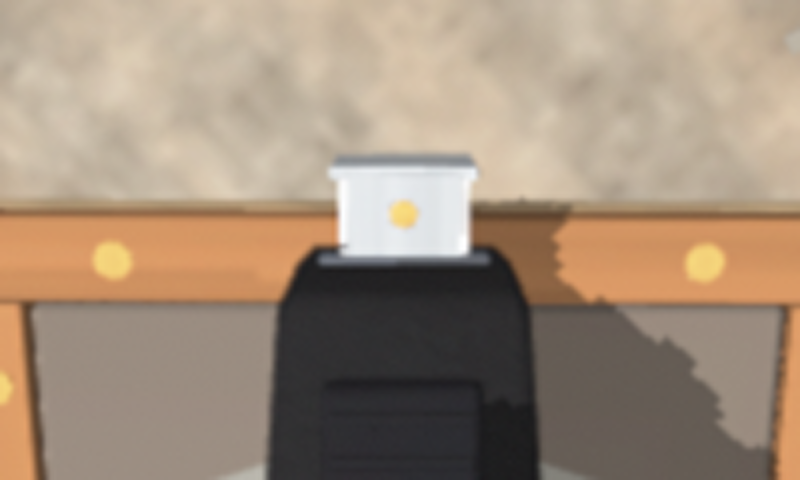

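Emit:
{"name": "apply_moves", "arguments": {"plan": [{"tx": 0, "ty": 0, "tz": 0.002, "yaw": 0, "grip": -0.6}, {"tx": 0, "ty": 0, "tz": 0.004, "yaw": 0, "grip": -0.6}, {"tx": 0, "ty": 0, "tz": 0.005, "yaw": 0, "grip": -0.6}, {"tx": 0, "ty": 0, "tz": 0.005, "yaw": 0, "grip": -0.6}]}}

```text
time: 7.35
tool_pos: [0.6217, 0.1309, 0.0485]
tool_rot: [-3.141, 0.0, 0.825]
contact_force: [0.5, -0.0, -5.1]
opening: 0.0338
```

Run:
```python
from h import *
mv([.6202,.1326,.085],.8255)
```

```text
t 7.35 pos [0.6217 0.1309 0.0485] rot [-3.1414e+00  3.0000e-04  8.2480e-01] F [ 0.48 -0.03 -5.12] -> [ 0.0002 -0.0022 -0.0365] yaw -0.0007
```

Emit:
{"name": "apply_moves", "arguments": {"plan": [{"tx": 0, "ty": 0, "tz": 0.0005, "yaw": 0, "grip": -0.6}, {"tx": 0, "ty": 0, "tz": 0.001, "yaw": 0, "grip": -0.6}, {"tx": 0, "ty": 0, "tz": 0.001, "yaw": 0, "grip": -0.6}]}}

```text
time: 7.72
tool_pos: [0.6219, 0.1309, 0.0479]
tool_rot: [3.141, -0.0, 0.825]
contact_force: [-0.8, -0.8, -3.5]
opening: 0.0337
```

Emit:
{"name": "apply_moves", "arguments": {"plan": [{"tx": -0.004, "ty": 0, "tz": -0.0005, "yaw": 0, "grip": -0.6}, {"tx": -0.012, "ty": 0, "tz": -0.0005, "yaw": 0, "grip": -0.6}, {"tx": -0.024, "ty": 0, "tz": -0.0005, "yaw": 0, "grip": -0.6}, {"tx": -0.036, "ty": 0, "tz": -0.0005, "yaw": 0, "grip": -0.6}, {"tx": -0.05, "ty": 0, "tz": -0.0005, "yaw": 0, "grip": -0.6}, {"tx": -0.065, "ty": 0, "tz": -0.0005, "yaw": 0, "grip": -0.6}, {"tx": -0.08, "ty": 0, "tz": -0.0005, "yaw": 0, "grip": -0.6}, {"tx": -0.08, "ty": 0, "tz": -0.0005, "yaw": 0, "grip": -0.6}]}}

```text
time: 8.72
tool_pos: [0.5666, 0.0712, 0.0483]
tool_rot: [-3.141, 0.001, 0.824]
contact_force: [0.7, 1.8, -4.3]
opening: 0.0339
```

Run:
```python
from h import *
np.set_printoptions(precision=4,suppress=True)
mv([.6202,.1326,.085],.8255)
for c in ['wrist','scene']: im,d=snap(c,c+'5')
print(robot.tip_of('tape_hook','scene')[:1],robot.tip_of('tape_hook','wrist')[:1])
a=cv2.imread('pics/scene5.png')[200:350,110:320];cv2.imwrite('pics/s5c.png',cv2.resize(a,None,fx=3.8,fy=3.8,interpolation=cv2.INTER_CUBIC))
```

```text
t 8.72 pos [0.5666 0.0712 0.0483] rot [-3.1411  0.0007  0.8236] F [ 0.7   1.77 -4.29] -> [ 0.0814 -0.0024 -0.0367] yaw -0.0019
[{'pixel': [291.4, 137.0], 'confidence': 0.6}] [{'pixel': [24.4, 280.6], 'confidence': 0.96}]
```

View pics/wrist5.png

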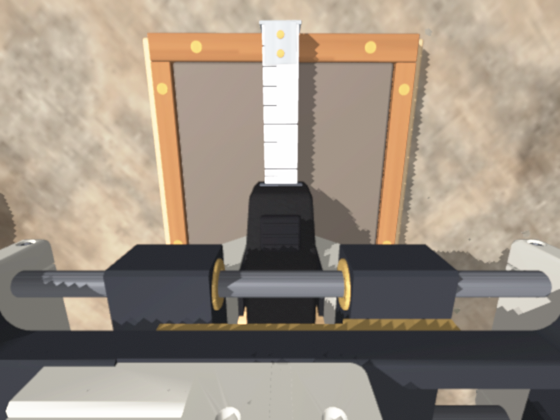

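View pics/s5c.png

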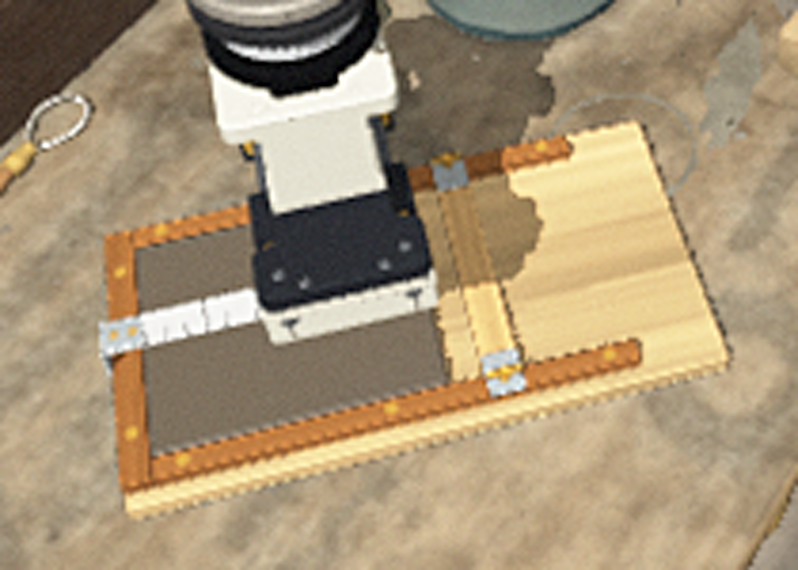

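Run:
```python
from h import *
np.set_printoptions(precision=4,suppress=True)
O=np.array([.5476,.054]);a=np.radians(47.3);e=np.array([np.cos(a),np.sin(a)]);n=np.array([-e[1],e[0]])
B=lambda p:np.array([(p[:2]-O)@e,(p[:2]-O)@n])
for q,z in [((490,270),.021),((518,345),.021),((463,270),.021),((105,320),.021),((105,240),.021),((725,365),.012),((640,125),.012)]:
    p=atz('scene',(200+q[1]/3.8,110+q[0]/3.8),z); print(q,B(p))
print('tcp',B(robot.observe()['tool_pos']))
im=cv2.imread('pics/scene5.png')
```

```text
(490, 270) [-0.0456  0.0038]
(518, 345) [-0.0488  0.0535]
(463, 270) [-0.032  -0.0003]
(105, 320) [ 0.1496 -0.0222]
(105, 240) [ 0.1468 -0.0751]
(725, 365) [-0.1466  0.0892]
(640, 125) [-0.1519 -0.079 ]
tcp [ 0.0273 -0.0024]
```

Emit:
{"name": "apply_moves", "arguments": {"plan": [{"tx": -0.016, "ty": 0, "tz": -0.0005, "yaw": 0, "grip": -0.6}, {"tx": -0.034, "ty": 0, "tz": -0.0005, "yaw": 0, "grip": -0.6}, {"tx": -0.052, "ty": 0, "tz": -0.0005, "yaw": 0, "grip": -0.6}, {"tx": -0.07, "ty": 0, "tz": -0.0005, "yaw": 0, "grip": -0.6}, {"tx": -0.088, "ty": 0, "tz": -0.0005, "yaw": 0, "grip": -0.6}, {"tx": -0.106, "ty": 0, "tz": -0.0005, "yaw": 0, "grip": -0.6}, {"tx": -0.12, "ty": 0, "tz": -0.0005, "yaw": 0, "grip": -0.6}, {"tx": -0.125, "ty": 0, "tz": -0.0005, "yaw": 0, "grip": -0.6}]}}

```text
time: 9.93
tool_pos: [0.4822, -0.0203, 0.0488]
tool_rot: [3.141, -0.0, 0.824]
contact_force: [1.3, 1.0, -4.3]
opening: 0.0337
```

Run:
```python
from h import *
np.set_printoptions(precision=4,suppress=True)
im,d=snap('wrist','w6'); im,d=snap('wrist','w6')
mv([.6202,.1326,.085],.8255)
snap('scene','s6')
a=cv2.imread('pics/s6.png')[200:350,110:320];cv2.imwrite('pics/s6c.png',cv2.resize(a,None,fx=3.8,fy=3.8,interpolation=cv2.INTER_CUBIC))
```

```text
t 10.03 pos [ 0.4825 -0.02    0.0488] rot [3.1415 0.     0.8241] F [ 1.62  1.13 -5.16] -> [ 0.2055 -0.0026 -0.0362] yaw -0.0014
```

View pics/w6.png

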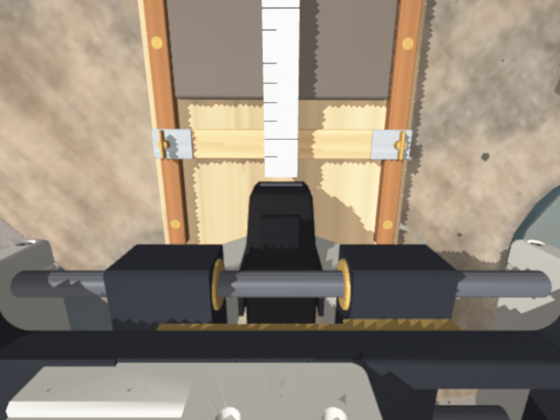

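View pics/s6c.png

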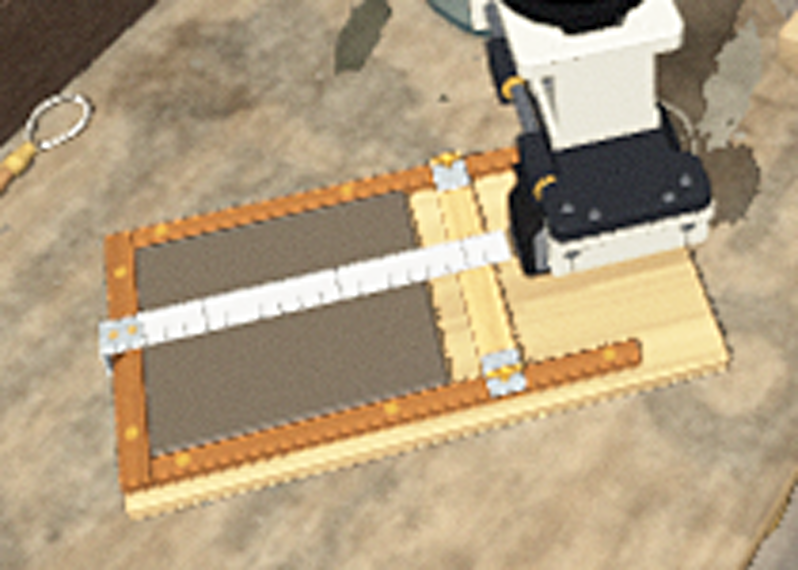

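Run:
```python
from h import *
np.set_printoptions(precision=4,suppress=True)
O=np.array([.5476,.054]);a=np.radians(47.3);e=np.array([np.cos(a),np.sin(a)]);n=np.array([-e[1],e[0]])
B=lambda p:np.array([(p[:2]-O)@e,(p[:2]-O)@n])
for q,z in [((158,225),.021),((158,340),.021),((130,225),.021),((98,225),.021),((177,280),.035),((182,280),.04)]: print(q,B(atz('wrist',q,z)))
print('tcp',B(robot.observe()['tool_pos']))
```

```text
(158, 225) [-0.0456  0.0338]
(158, 340) [-0.0456 -0.0395]
(130, 225) [-0.0283  0.0329]
(98, 225) [-0.0096  0.0319]
(177, 280) [-0.0553 -0.0013]
(182, 280) [-0.0574 -0.0013]
tcp [-0.0981 -0.0023]
```

Emit:
{"name": "apply_moves", "arguments": {"plan": [{"tx": 0, "ty": 0, "tz": 0.003, "yaw": 0, "grip": -0.6}, {"tx": 0, "ty": 0, "tz": 0.006, "yaw": 0, "grip": -0.6}, {"tx": 0, "ty": 0, "tz": 0.008, "yaw": 0, "grip": -0.6}, {"tx": 0, "ty": 0, "tz": 0.0095, "yaw": 0, "grip": -0.6}, {"tx": 0, "ty": 0, "tz": 0.0095, "yaw": 0, "grip": -0.6}, {"tx": 0, "ty": 0, "tz": 0.0095, "yaw": 0, "grip": -0.6}]}}

```text
time: 10.82
tool_pos: [0.4825, -0.0196, 0.0391]
tool_rot: [-3.141, 0.0, 0.825]
contact_force: [1.4, 1.4, -4.3]
opening: 0.0338
```

Emit:
{"name": "apply_moves", "arguments": {"plan": [{"tx": 0, "ty": 0, "tz": 0.0005, "yaw": 0, "grip": -0.6}, {"tx": 0, "ty": 0, "tz": 0.001, "yaw": 0, "grip": -0.6}, {"tx": 0, "ty": 0, "tz": 0.001, "yaw": 0, "grip": -0.6}]}}

```text
time: 11.2
tool_pos: [0.4826, -0.0196, 0.0384]
tool_rot: [3.142, 0.0, 0.825]
contact_force: [-0.0, 0.5, 1.8]
opening: 0.034
```

Emit:
{"name": "apply_moves", "arguments": {"plan": [{"tx": 0, "ty": 0, "tz": -0.0007, "yaw": 0, "grip": -0.6}, {"tx": 0.003, "ty": 0, "tz": -0.0007, "yaw": 0, "grip": -0.6}, {"tx": 0.006, "ty": 0, "tz": -0.0007, "yaw": 0, "grip": -0.6}, {"tx": 0.008, "ty": 0, "tz": -0.0007, "yaw": 0, "grip": -0.6}, {"tx": 0.009, "ty": 0, "tz": -0.0007, "yaw": 0, "grip": -0.6}, {"tx": 0.009, "ty": 0, "tz": -0.0007, "yaw": 0, "grip": -0.6}]}}

```text
time: 11.95
tool_pos: [0.4889, -0.0129, 0.0389]
tool_rot: [3.141, -0.0, 0.825]
contact_force: [0.5, 0.7, -0.9]
opening: 0.0338
```

```bash
cat >> h.py <<'E'
def st():
    s=robot.observe(); O=np.array([.5476,.054]);a=np.radians(47.3);e=np.array([np.cos(a),np.sin(a)]);n=np.array([-e[1],e[0]])
    f=s['contact_force']; print('t',round(s['time'],2),'B',np.round([(s['tool_pos'][:2]-O)@e,(s['tool_pos'][:2]-O)@n,s['tool_pos'][2]],4),'F',np.round([f[:2]@e,f[:2]@n,f[2]],2),'op',round(s['opening'],4))
E
python3 -c "
from h import *
st()"
```

```text
t 11.95 B [-0.0889 -0.0022  0.0389] F [ 0.86  0.06 -0.9 ] op 0.0338
```

Emit:
{"name": "apply_moves", "arguments": {"plan": [{"tx": 0.0005, "ty": 0, "tz": 0, "yaw": 0, "grip": -0.6}, {"tx": 0.001, "ty": 0, "tz": 0, "yaw": 0, "grip": -0.6}, {"tx": 0.0015, "ty": 0, "tz": 0, "yaw": 0, "grip": -0.6}, {"tx": 0.002, "ty": 0, "tz": 0, "yaw": 0, "grip": -0.6}, {"tx": 0.002, "ty": 0, "tz": 0, "yaw": 0, "grip": -0.6}]}}

```text
time: 12.58
tool_pos: [0.4901, -0.0115, 0.0389]
tool_rot: [-3.142, 0.0, 0.825]
contact_force: [-1.5, -0.9, -0.8]
opening: 0.034
```

```bash
python3 -c "
from h import *
st()"
```

```text
t 12.57 B [-0.0871 -0.0022  0.0389] F [-1.7   0.46 -0.8 ] op 0.034
```

Emit:
{"name": "apply_moves", "arguments": {"plan": [{"tx": 0.0003, "ty": 0, "tz": 0, "yaw": 0, "grip": -0.6}, {"tx": 0.0006, "ty": 0, "tz": 0, "yaw": 0, "grip": -0.6}, {"tx": 0.0006, "ty": 0, "tz": 0, "yaw": 0, "grip": -0.6}]}}

```text
time: 12.95
tool_pos: [0.4905, -0.011, 0.0389]
tool_rot: [-3.142, 0.0, 0.825]
contact_force: [-0.4, -0.3, 0.1]
opening: 0.0338
```

```bash
python3 -c "
from h import *
st()"
```

```text
t 12.95 B [-0.0865 -0.0022  0.0389] F [-0.46  0.11  0.12] op 0.0338
```

Emit:
{"name": "apply_moves", "arguments": {"plan": [{"tx": 0.0003, "ty": 0, "tz": 0, "yaw": 0, "grip": -0.6}, {"tx": 0.0005, "ty": 0, "tz": 0, "yaw": 0, "grip": -0.6}, {"tx": 0.0005, "ty": 0, "tz": 0, "yaw": 0, "grip": -0.6}]}}

```text
time: 13.32
tool_pos: [0.4909, -0.0107, 0.0389]
tool_rot: [3.142, 0.0, 0.825]
contact_force: [-1.5, 0.3, -1.3]
opening: 0.0337
```

```bash
python3 -c "
from h import *
st()"
```

```text
t 13.32 B [-0.086  -0.0022  0.0389] F [-0.75  1.32 -1.26] op 0.0337
```

Emit:
{"name": "apply_moves", "arguments": {"plan": [{"tx": 0.0003, "ty": 0, "tz": 0, "yaw": 0, "grip": -0.6}, {"tx": 0.0005, "ty": 0, "tz": 0, "yaw": 0, "grip": -0.6}, {"tx": 0.0005, "ty": 0, "tz": 0, "yaw": 0, "grip": -0.6}]}}

```text
time: 13.7
tool_pos: [0.4912, -0.0103, 0.0389]
tool_rot: [3.142, 0.0, 0.825]
contact_force: [-0.9, 0.5, -0.5]
opening: 0.0334
```

```bash
python3 -c "
from h import *
st()"
```

```text
t 13.7 B [-0.0855 -0.0022  0.0389] F [-0.22  0.97 -0.5 ] op 0.0334
```

Emit:
{"name": "apply_moves", "arguments": {"plan": [{"tx": 0.0003, "ty": 0, "tz": 0, "yaw": 0, "grip": -0.6}, {"tx": 0.0006, "ty": 0, "tz": 0, "yaw": 0, "grip": -0.6}, {"tx": 0.0006, "ty": 0, "tz": 0, "yaw": 0, "grip": -0.6}]}}

```text
time: 14.08
tool_pos: [0.4913, -0.0102, 0.0389]
tool_rot: [-3.141, 0.001, 0.825]
contact_force: [-2.5, -4.2, 0.5]
opening: 0.034
```

```bash
python3 -c "
from h import *
st()"
```

```text
t 14.07 B [-0.0853 -0.0022  0.0389] F [-4.76 -0.99  0.5 ] op 0.034
```

Emit:
{"name": "apply_moves", "arguments": {"plan": [{"tx": 0.0003, "ty": 0, "tz": 0, "yaw": 0, "grip": -0.6}, {"tx": 0.0005, "ty": 0, "tz": 0, "yaw": 0, "grip": -0.6}, {"tx": 0.0005, "ty": 0, "tz": 0, "yaw": 0, "grip": -0.6}]}}

```text
time: 14.45
tool_pos: [0.4914, -0.0101, 0.0389]
tool_rot: [-3.141, 0.001, 0.825]
contact_force: [-3.7, -5.9, 2.9]
opening: 0.0339
```

```bash
python3 -c "
from h import *
st()
snap('wrist','w7');snap('side','d7')"
```

```text
t 14.45 B [-0.0852 -0.0022  0.0389] F [-6.86 -1.31  2.92] op 0.0339
```

View pics/w7.png

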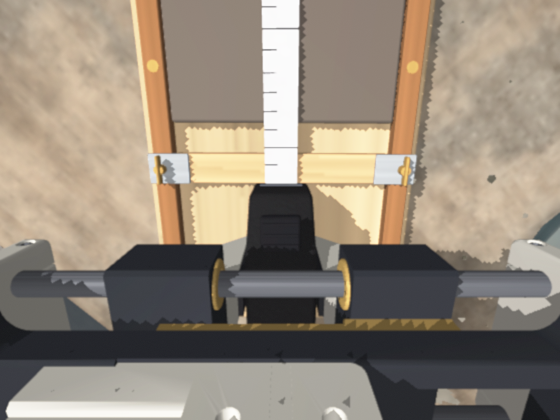

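Emit:
{"name": "apply_moves", "arguments": {"plan": [{"tx": -0.0003, "ty": 0, "tz": 0, "yaw": 0, "grip": -0.6}, {"tx": -0.0003, "ty": 0, "tz": 0, "yaw": 0, "grip": -0.6}, {"tx": -0.0003, "ty": 0, "tz": 0, "yaw": 0, "grip": -0.6}], "force": 20}}

```text
time: 14.92
tool_pos: [0.4914, -0.0101, 0.0389]
tool_rot: [-3.141, 0.001, 0.825]
contact_force: [-3.8, -4.2, 0.5]
opening: 0.0336
```

```bash
python3 -c "
from h import *
st()"
```

```text
t 14.93 B [-0.0852 -0.0022  0.0389] F [-5.7  -0.06  0.51] op 0.0336
```

Emit:
{"name": "apply_moves", "arguments": {"plan": [{"tx": -0.0003, "ty": 0, "tz": 0, "yaw": 0, "grip": 0.2}, {"tx": -0.0003, "ty": 0, "tz": 0, "yaw": 0, "grip": 0.2}, {"tx": -0.0003, "ty": 0, "tz": 0, "yaw": 0, "grip": 0.2}, {"tx": -0.0003, "ty": 0, "tz": 0, "yaw": 0, "grip": 0.2}]}}

```text
time: 15.42
tool_pos: [0.4917, -0.0099, 0.0389]
tool_rot: [3.141, -0.0, 0.825]
contact_force: [0.2, 1.1, -0.2]
opening: 0.0548
```

Emit:
{"name": "apply_moves", "arguments": {"plan": [{"tx": 0, "ty": 0, "tz": -0.03, "yaw": 0, "grip": 0.2}, {"tx": 0, "ty": 0, "tz": -0.08, "yaw": 0, "grip": 0.2}, {"tx": 0, "ty": 0, "tz": -0.13, "yaw": 0, "grip": -0.2}, {"tx": 0, "ty": 0, "tz": -0.13, "yaw": 0, "grip": -1}, {"tx": 0, "ty": 0, "tz": -0.13, "yaw": 0, "grip": -1}, {"tx": 0, "ty": 0, "tz": -0.13, "yaw": 0, "grip": -1}]}}

```text
time: 16.18
tool_pos: [0.4906, -0.0098, 0.1674]
tool_rot: [-3.139, 0.002, 0.825]
contact_force: [-0.2, 0.3, -0.2]
opening: 0.0197
```

Run:
```python
from h import *
np.set_printoptions(precision=4,suppress=True)
im,d=snap('wrist','w8');im,d=snap('wrist','w8');im,d=snap('wrist','w8');st()
P=cloud('wrist',d)
for l in ['tape_lock_top','tape_nose']:
  for o in robot.tip_of(l,'wrist')[:1]: print(l,o); 
O=np.array([.5476,.054]);a=np.radians(47.3);e=np.array([np.cos(a),np.sin(a)]);n=np.array([-e[1],e[0]])
B=lambda p:np.array([(p[:2]-O)@e,(p[:2]-O)@n])
for r in range(160,250,6):
  p=P[r,281]; print(r,B(p),p[2].round(4))
cv2.imwrite('pics/w8c.png',cv2.resize(im[150:270,200:360,::-1],None,fx=4.8,fy=4.8,interpolation=cv2.INTER_CUBIC))
snap('scene','s8');snap('side','d8')
a=cv2.imread('pics/s8.png')[200:350,110:320];b=cv2.imread('pics/d8.png')[180:330,110:320];cv2.imwrite('pics/s8c.png',cv2.resize(np.vstack([a,b]),None,fx=2,fy=2,interpolation=cv2.INTER_CUBIC))
```

```text
t 16.32 B [-0.0853 -0.0018  0.1678] F [0.63 0.28 0.  ] op 0.0075
tape_lock_top {'pixel': [183.8, 280.3], 'confidence': 0.67}
tape_nose {'pixel': [155.6, 282.3], 'confidence': 0.94}
160 [-0.047  -0.0012] 0.0319
166 [-0.0503 -0.0012] 0.0516
172 [-0.0516 -0.0012] 0.0786
178 [-0.0571 -0.0012] 0.077
184 [-0.0621 -0.0012] 0.0787
190 [-0.0693 -0.0012] 0.0703
196 [-0.074  -0.0012] 0.074
202 [-0.0786 -0.0012] 0.0776
208 [-0.0842 -0.0012] 0.0774
214 [-0.0894 -0.0012] 0.0787
220 [-0.0953 -0.0012] 0.078
226 [-0.1006 -0.0013] 0.0792
232 [-0.1073 -0.0013] 0.077
238 [-0.1138 -0.0013] 0.0754
244 [-0.1474 -0.0012] 0.0116
```

View pics/w8c.png

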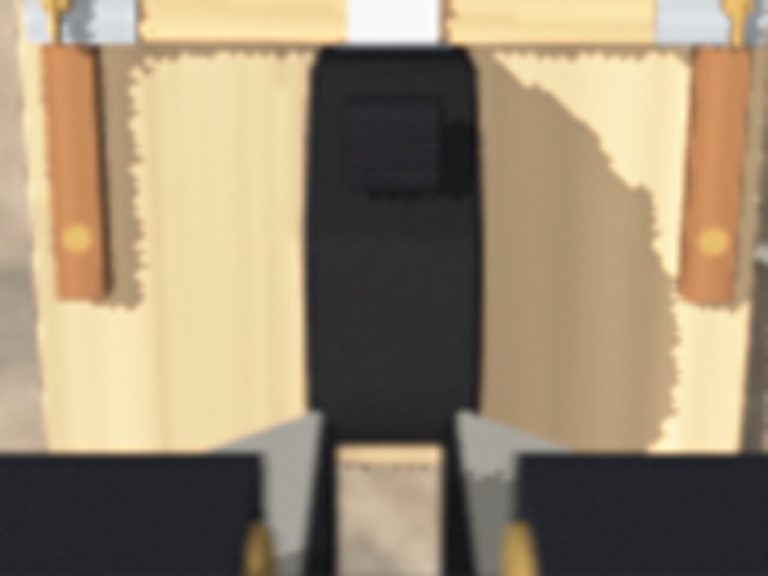

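View pics/s8c.png

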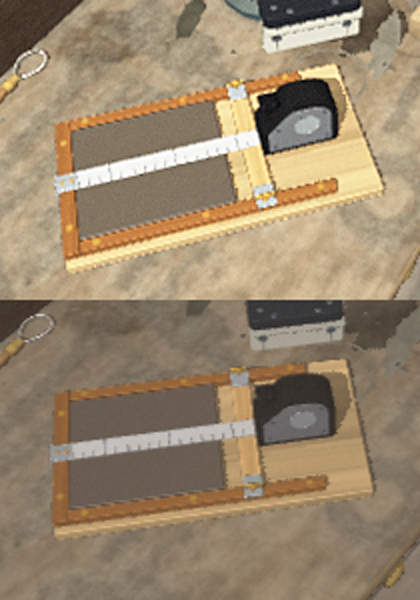

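Emit:
{"name": "apply_moves", "arguments": {"plan": [{"tx": 0.015, "ty": 0, "tz": 0.02, "yaw": 0, "grip": -1}, {"tx": 0.03, "ty": 0, "tz": 0.045, "yaw": 0, "grip": -1}, {"tx": 0.03, "ty": 0, "tz": 0.07, "yaw": 0, "grip": -1}, {"tx": 0.03, "ty": 0, "tz": 0.081, "yaw": 0, "grip": -1}, {"tx": 0.03, "ty": 0, "tz": 0.084, "yaw": 0, "grip": -1}, {"tx": 0.03, "ty": 0, "tz": 0.084, "yaw": 0, "grip": -1}]}}

```text
time: 17.27
tool_pos: [0.5123, 0.0119, 0.0855]
tool_rot: [3.141, -0.001, 0.825]
contact_force: [-0.3, 0.4, 0.3]
opening: 0.0004
```

```bash
python3 -c "
from h import *
st()
im,d=snap('wrist','w9')
snap('scene','s9')
a=cv2.imread('pics/s9.png')[200:350,190:330];cv2.imwrite('pics/s9c.png',cv2.resize(a,None,fx=4,fy=4,interpolation=cv2.INTER_CUBIC))"
```

```text
t 17.27 B [-0.0549 -0.0026  0.0855] F [0.12 0.51 0.31] op 0.0004
```

View pics/s9c.png

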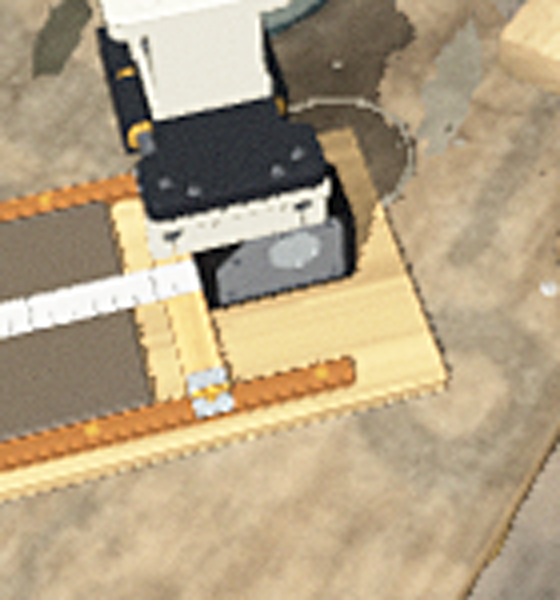

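View pics/w9.png

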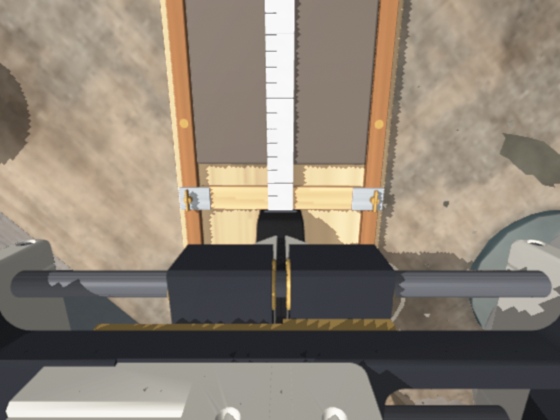

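Emit:
{"name": "apply_moves", "arguments": {"plan": [{"tx": 0, "ty": 0, "tz": 0.003, "yaw": 0, "grip": -1}, {"tx": 0, "ty": 0, "tz": 0.005, "yaw": 0, "grip": -1}, {"tx": 0, "ty": 0, "tz": 0.007, "yaw": 0, "grip": -1}, {"tx": 0, "ty": 0, "tz": 0.0085, "yaw": 0, "grip": -1}, {"tx": 0, "ty": 0, "tz": 0.0085, "yaw": 0, "grip": -1}]}}

```text
time: 18.0
tool_pos: [0.5119, 0.012, 0.0763]
tool_rot: [3.142, 0.0, 0.825]
contact_force: [0.8, 0.0, 0.3]
opening: 0.0004
```

Emit:
{"name": "apply_moves", "arguments": {"plan": [{"tx": 0, "ty": 0, "tz": 0.001, "yaw": 0, "grip": -1}, {"tx": 0, "ty": 0, "tz": 0.002, "yaw": 0, "grip": -1}, {"tx": 0, "ty": 0, "tz": 0.002, "yaw": 0, "grip": -1}]}}

```text
time: 18.38
tool_pos: [0.512, 0.012, 0.0743]
tool_rot: [3.141, 0.0, 0.825]
contact_force: [-0.9, -0.3, 2.1]
opening: 0.0004
```

Emit:
{"name": "apply_moves", "arguments": {"plan": [{"tx": 0, "ty": 0, "tz": 0.0008, "yaw": 0, "grip": -1}, {"tx": 0, "ty": 0, "tz": 0.0015, "yaw": 0, "grip": -1}, {"tx": 0, "ty": 0, "tz": 0.0015, "yaw": 0, "grip": -1}]}}

```text
time: 18.75
tool_pos: [0.5119, 0.0121, 0.0728]
tool_rot: [3.142, 0.0, 0.825]
contact_force: [-1.0, 0.0, 1.4]
opening: 0.0002
```

Emit:
{"name": "apply_moves", "arguments": {"plan": [{"tx": 0, "ty": 0, "tz": 0.0005, "yaw": 0, "grip": -1}, {"tx": 0, "ty": 0, "tz": 0.001, "yaw": 0, "grip": -1}, {"tx": 0, "ty": 0, "tz": 0.001, "yaw": 0, "grip": -1}]}}

```text
time: 19.12
tool_pos: [0.5119, 0.012, 0.0719]
tool_rot: [3.141, 0.0, 0.825]
contact_force: [-1.2, -0.4, 1.4]
opening: 0.0004
```

Emit:
{"name": "apply_moves", "arguments": {"plan": [{"tx": 0, "ty": 0, "tz": 0.0005, "yaw": 0, "grip": -1}, {"tx": 0, "ty": 0, "tz": 0.001, "yaw": 0, "grip": -1}, {"tx": 0, "ty": 0, "tz": 0.001, "yaw": 0, "grip": -1}]}}

```text
time: 19.5
tool_pos: [0.512, 0.012, 0.0709]
tool_rot: [3.141, -0.0, 0.825]
contact_force: [-0.7, -0.7, 3.1]
opening: 0.0005
```

Emit:
{"name": "apply_moves", "arguments": {"plan": [{"tx": 0, "ty": 0, "tz": 0.0004, "yaw": 0, "grip": -1}, {"tx": 0, "ty": 0, "tz": 0.0007, "yaw": 0, "grip": -1}, {"tx": 0, "ty": 0, "tz": 0.0007, "yaw": 0, "grip": -1}]}}

```text
time: 19.88
tool_pos: [0.5119, 0.0121, 0.0702]
tool_rot: [3.142, 0.0, 0.825]
contact_force: [-1.5, -0.9, 1.3]
opening: 0.0003
```

Emit:
{"name": "apply_moves", "arguments": {"plan": [{"tx": 0, "ty": 0, "tz": 0.0004, "yaw": 0, "grip": -1}, {"tx": 0, "ty": 0, "tz": 0.0007, "yaw": 0, "grip": -1}, {"tx": 0, "ty": 0, "tz": 0.0007, "yaw": 0, "grip": -1}]}}

```text
time: 20.25
tool_pos: [0.512, 0.0121, 0.0695]
tool_rot: [3.141, -0.0, 0.825]
contact_force: [-0.8, -0.7, 3.7]
opening: 0.0002
```

Emit:
{"name": "apply_moves", "arguments": {"plan": [{"tx": 0, "ty": 0, "tz": 0.0004, "yaw": 0, "grip": -1}, {"tx": 0, "ty": 0, "tz": 0.0006, "yaw": 0, "grip": -1}, {"tx": 0, "ty": 0, "tz": 0.0006, "yaw": 0, "grip": -1}]}}

```text
time: 20.62
tool_pos: [0.512, 0.0121, 0.069]
tool_rot: [3.141, -0.0, 0.825]
contact_force: [-0.3, -0.5, 5.2]
opening: 0.0006
```

Emit:
{"name": "apply_moves", "arguments": {"plan": [{"tx": 0, "ty": 0, "tz": 0.0003, "yaw": 0, "grip": -1}, {"tx": 0, "ty": 0, "tz": 0.0006, "yaw": 0, "grip": -1}, {"tx": 0, "ty": 0, "tz": 0.0006, "yaw": 0, "grip": -1}]}}

```text
time: 21.0
tool_pos: [0.5121, 0.0121, 0.0686]
tool_rot: [3.141, -0.0, 0.825]
contact_force: [-0.4, -0.7, 6.5]
opening: 0.0002
```

Emit:
{"name": "apply_moves", "arguments": {"plan": [{"tx": 0, "ty": 0, "tz": 0.0003, "yaw": 0, "grip": -1}, {"tx": 0, "ty": 0, "tz": 0.0006, "yaw": 0, "grip": -1}, {"tx": 0, "ty": 0, "tz": 0.0006, "yaw": 0, "grip": -1}]}}

```text
time: 21.38
tool_pos: [0.5123, 0.0121, 0.0685]
tool_rot: [3.141, -0.001, 0.825]
contact_force: [-1.7, -0.1, 10.8]
opening: 0.0003
```

Emit:
{"name": "apply_moves", "arguments": {"plan": [{"tx": 0, "ty": 0, "tz": -0.003, "yaw": 0, "grip": -1}, {"tx": 0, "ty": 0, "tz": -0.03, "yaw": 0, "grip": -1}, {"tx": -0.03, "ty": 0, "tz": -0.07, "yaw": 0, "grip": -1}, {"tx": -0.03, "ty": 0, "tz": -0.1, "yaw": 0, "grip": -1}, {"tx": -0.03, "ty": 0, "tz": -0.1, "yaw": 0, "grip": -1}, {"tx": -0.03, "ty": 0, "tz": -0.1, "yaw": 0, "grip": -1}]}}

```text
time: 22.12
tool_pos: [0.491, -0.0098, 0.1667]
tool_rot: [-3.14, 0.001, 0.825]
contact_force: [-0.0, 0.5, -0.1]
opening: 0.0006
```

Run:
```python
from h import *
np.set_printoptions(precision=4,suppress=True)
im,d=snap('wrist','w10');im,d=snap('wrist','w10');st()
P=cloud('wrist',d)
O=np.array([.5476,.054]);a=np.radians(47.3);e=np.array([np.cos(a),np.sin(a)]);n=np.array([-e[1],e[0]])
B=lambda p:np.array([(p[:2]-O)@e,(p[:2]-O)@n])
for r in range(158,250,4):
  p=P[r,281]; print(r,B(p),p[2].round(4))
cv2.imwrite('pics/w10c.png',cv2.resize(im[150:270,200:360,::-1],None,fx=4.8,fy=4.8,interpolation=cv2.INTER_CUBIC))
snap('scene','s10');snap('side','d10')
a=cv2.imread('pics/s10.png')[200:320,120:320];b=cv2.imread('pics/d10.png')[180:300,120:320];cv2.imwrite('pics/s10c.png',cv2.resize(np.vstack([a,b]),None,fx=2.5,fy=2.5,interpolation=cv2.INTER_CUBIC))
```

```text
t 22.23 B [-0.0853 -0.0015  0.1663] F [ 0.62  0.79 -0.16] op 0.0007
158 [-0.0457 -0.0008] 0.0246
162 [-0.0472 -0.0008] 0.0453
166 [-0.0504 -0.0008] 0.0498
170 [-0.0511 -0.0008] 0.0695
174 [-0.0548 -0.0008] 0.069
178 [-0.0582 -0.0008] 0.0699
182 [-0.0619 -0.0008] 0.0697
186 [-0.0654 -0.0009] 0.0703
190 [-0.0691 -0.0009] 0.0698
194 [-0.0723 -0.0009] 0.0722
198 [-0.0754 -0.0009] 0.0744
202 [-0.0784 -0.0009] 0.0769
206 [-0.0821 -0.0009] 0.0769
210 [-0.0854 -0.0009] 0.0784
214 [-0.0893 -0.0009] 0.0776
218 [-0.093  -0.0009] 0.078
222 [-0.0968 -0.0009] 0.0778
226 [-0.1002 -0.0009] 0.0789
230 [-0.1045 -0.0009] 0.0778
234 [-0.1087 -0.0009] 0.077
238 [-0.1134 -0.0009] 0.075
242 [-0.0763 -0.001 ] 0.1718
246 [-0.0761 -0.001 ] 0.178
```

View pics/w10c.png

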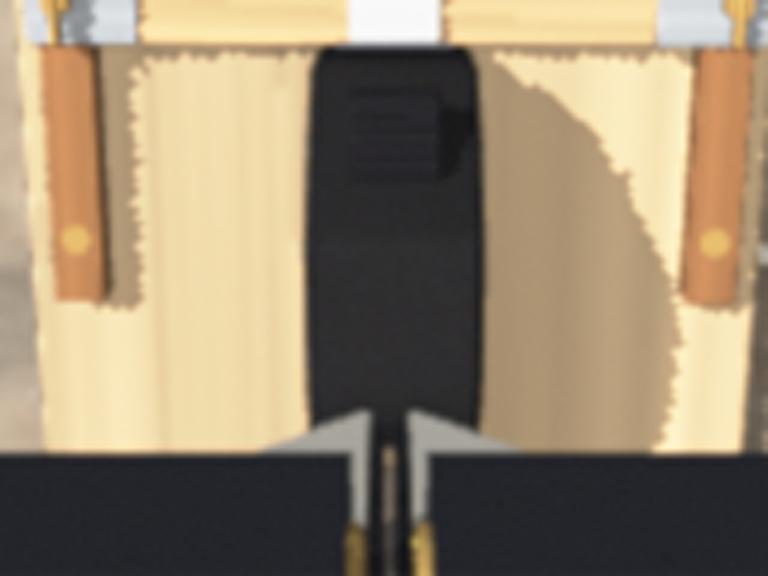

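View pics/s10c.png

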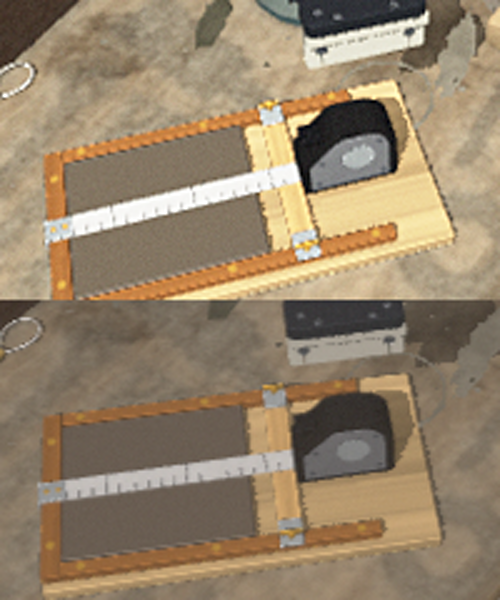

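Emit:
{"name": "apply_moves", "arguments": {"plan": [{"tx": -0.03, "ty": 0, "tz": 0, "yaw": 0, "grip": -1}, {"tx": -0.06, "ty": 0, "tz": 0, "yaw": 0, "grip": -1}, {"tx": -0.06, "ty": 0, "tz": 0.04, "yaw": 0, "grip": -1}, {"tx": -0.06, "ty": 0, "tz": 0.09, "yaw": 0, "grip": -1}, {"tx": -0.06, "ty": 0, "tz": 0.125, "yaw": 0, "grip": -1}, {"tx": -0.06, "ty": 0, "tz": 0.132, "yaw": 0, "grip": -1}, {"tx": -0.06, "ty": 0, "tz": 0.132, "yaw": 0, "grip": -1}]}}

```text
time: 23.2
tool_pos: [0.451, -0.054, 0.0358]
tool_rot: [-3.141, 0.0, 0.825]
contact_force: [0.0, -0.6, -0.2]
opening: 0.0007
```

```bash
python3 -c "
from h import *
st()"
```

```text
t 23.2 B [-0.1449 -0.0023  0.0358] F [-0.41 -0.39 -0.24] op 0.0007
```

Emit:
{"name": "apply_moves", "arguments": {"plan": [{"tx": 0.002, "ty": 0, "tz": 0, "yaw": 0, "grip": -1}, {"tx": 0.004, "ty": 0, "tz": 0, "yaw": 0, "grip": -1}, {"tx": 0.006, "ty": 0, "tz": 0, "yaw": 0, "grip": -1}, {"tx": 0.0075, "ty": 0, "tz": 0, "yaw": 0, "grip": -1}, {"tx": 0.0085, "ty": 0, "tz": 0, "yaw": 0, "grip": -1}, {"tx": 0.0085, "ty": 0, "tz": 0, "yaw": 0, "grip": -1}]}}

```text
time: 23.95
tool_pos: [0.4566, -0.0478, 0.0357]
tool_rot: [3.142, 0.0, 0.825]
contact_force: [-1.1, -0.2, 0.8]
opening: 0.0005
```

```bash
python3 -c "
from h import *
st()"
```

```text
t 23.95 B [-0.1365 -0.0022  0.0357] F [-0.87  0.66  0.76] op 0.0005
```

Now feel forward in small steps (expected contact near -0.133).

Emit:
{"name": "apply_moves", "arguments": {"plan": [{"tx": 0.0004, "ty": 0, "tz": 0, "yaw": 0, "grip": -1}, {"tx": 0.0008, "ty": 0, "tz": 0, "yaw": 0, "grip": -1}, {"tx": 0.0012, "ty": 0, "tz": 0, "yaw": 0, "grip": -1}, {"tx": 0.0016, "ty": 0, "tz": 0, "yaw": 0, "grip": -1}, {"tx": 0.0016, "ty": 0, "tz": 0, "yaw": 0, "grip": -1}]}}

```text
time: 24.58
tool_pos: [0.4574, -0.0468, 0.0357]
tool_rot: [-3.141, 0.001, 0.825]
contact_force: [-1.3, -3.1, 0.5]
opening: 0.0006
```

Emit:
{"name": "apply_moves", "arguments": {"plan": [{"tx": 0.0003, "ty": 0, "tz": 0, "yaw": 0, "grip": -1}, {"tx": 0.0006, "ty": 0, "tz": 0, "yaw": 0, "grip": -1}, {"tx": 0.0006, "ty": 0, "tz": 0, "yaw": 0, "grip": -1}]}}

```text
time: 24.95
tool_pos: [0.4573, -0.0466, 0.0356]
tool_rot: [-3.141, 0.002, 0.825]
contact_force: [-4.6, -5.5, 2.0]
opening: 0.0006
```

Emit:
{"name": "apply_moves", "arguments": {"plan": [{"tx": 0.0003, "ty": 0, "tz": 0, "yaw": 0, "grip": -1}, {"tx": 0.0006, "ty": 0, "tz": 0, "yaw": 0, "grip": -1}, {"tx": 0.0006, "ty": 0, "tz": 0, "yaw": 0, "grip": -1}]}}

```text
time: 25.32
tool_pos: [0.4573, -0.0466, 0.0356]
tool_rot: [-3.14, 0.002, 0.825]
contact_force: [-6.6, -7.8, 2.0]
opening: 0.0006
```

Emit:
{"name": "apply_moves", "arguments": {"plan": [{"tx": -0.0005, "ty": 0, "tz": 0, "yaw": 0, "grip": -1}, {"tx": -0.001, "ty": 0, "tz": 0, "yaw": 0, "grip": -1}, {"tx": -0.002, "ty": 0, "tz": 0, "yaw": 0, "grip": -1}, {"tx": -0.006, "ty": 0, "tz": 0, "yaw": 0, "grip": -1}, {"tx": -0.015, "ty": 0, "tz": 0, "yaw": 0, "grip": -1}, {"tx": -0.015, "ty": 0, "tz": -0.05, "yaw": 0, "grip": -1}, {"tx": -0.015, "ty": 0, "tz": -0.1, "yaw": 0, "grip": -1}, {"tx": -0.015, "ty": 0, "tz": -0.13, "yaw": 0, "grip": -1}]}}

```text
time: 26.32
tool_pos: [0.4487, -0.0572, 0.1681]
tool_rot: [3.139, -0.001, 0.825]
contact_force: [-0.4, 0.5, -0.5]
opening: 0.0006
```

Emit:
{"name": "apply_moves", "arguments": {"plan": [{"tx": 0.075, "ty": 0, "tz": 0, "yaw": 0, "grip": -1}, {"tx": 0.075, "ty": 0, "tz": 0, "yaw": 0, "grip": -1}, {"tx": 0.075, "ty": 0, "tz": 0, "yaw": 0, "grip": -1}, {"tx": 0.075, "ty": 0, "tz": 0, "yaw": 0, "grip": -1}]}}

```text
time: 26.82
tool_pos: [0.4982, -0.0024, 0.1652]
tool_rot: [-3.14, 0.001, 0.824]
contact_force: [-0.2, 0.0, -0.3]
opening: 0.0004
```

Run:
```python
from h import *
np.set_printoptions(precision=4,suppress=True)
im,d=snap('wrist','w11');im,d=snap('wrist','w11');st()
print(robot.tip_of('tape_hook','scene')[:1])
im2,_=snap('scene','s11')
for l in ['tape_hook','tape_nose']:
    o=robot.tip_of(l,'scene')[:1]; o2=robot.tip_of(l,'wrist')[:1]; print(l,o,o2)
a=cv2.imread('pics/s11.png')[200:350,110:320]
cv2.imwrite('pics/s11c.png',cv2.resize(a,None,fx=3.8,fy=3.8,interpolation=cv2.INTER_CUBIC))
cv2.imwrite('pics/w11c.png',cv2.resize(im[150:270,200:360,::-1],None,fx=4.8,fy=4.8,interpolation=cv2.INTER_CUBIC))
```

```text
t 26.93 B [-0.0748 -0.0022  0.1655] F [ 0.17 -0.02 -0.98] op 0.0006
[{'pixel': [295.7, 138.1], 'confidence': 0.52}]
tape_hook [] [{'pixel': [121.3, 284.6], 'confidence': 0.64}]
tape_nose [{'pixel': [273.4, 237.4], 'confidence': 0.58}] [{'pixel': [166.1, 285.9], 'confidence': 0.82}]
```

View pics/w11c.png

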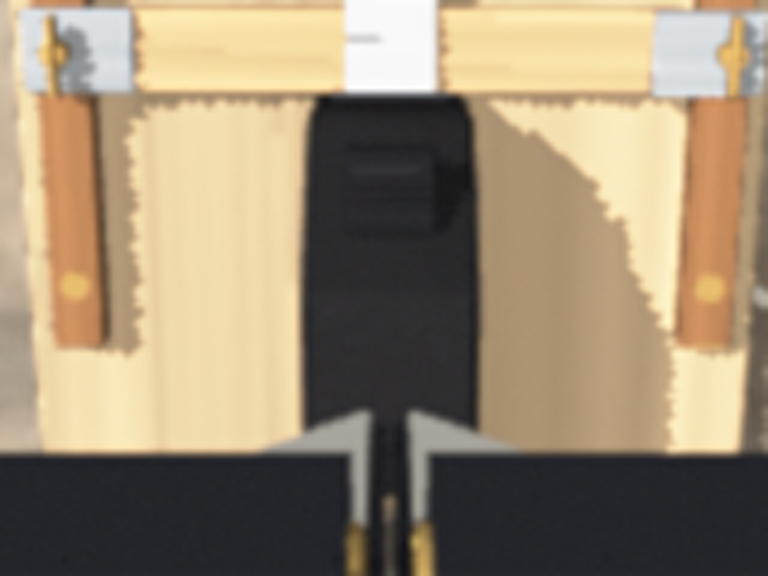

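View pics/s11c.png

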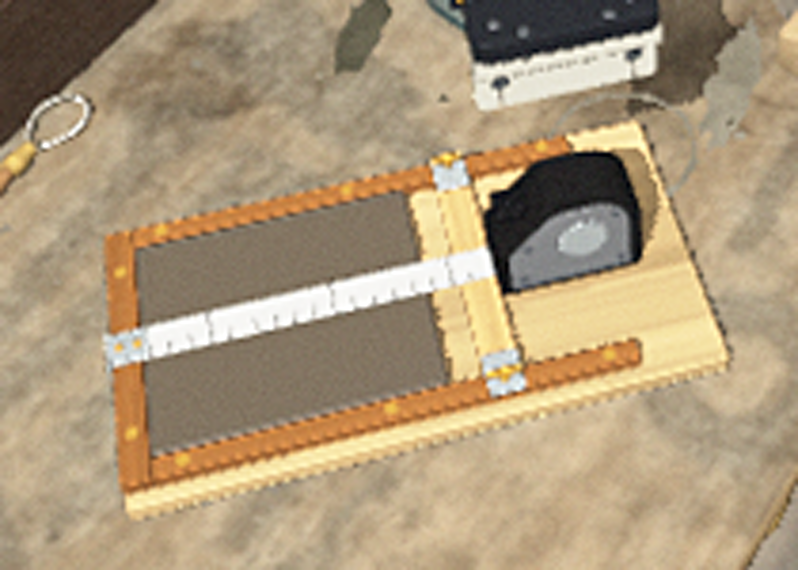

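All as intended: hook on the fence (about (345,125) in the crop), nose at the bar, case upright and square. Handing in.

```bash
python3 -c "
from h import *
print(robot.hand_in())
st()"
```

```text
the job is handed in; nothing more can be done
None
the job is handed in; nothing more can be done
```

I measured the frame and handed the job in at about 27 s. The tape is hooked over the fence and drawn back along the frame. The case stands on the board behind the bar with its lock pressed down. The hand-in gave no verdict.

- **Hook and case:** The last pictures show the hook still on the fence and the case upright and square, with its nose at the bar's outer face. By the wrist camera that face is about 195 mm from the fence end, inside the 180–200 mm range.
- **Nose contact:** With the lock down, I pushed the case lightly from behind. Resistance rose to about 10 N with no movement, so the nose was already against the bar. I could not measure the contact force that remains now the fingers are away.
- **Lock:** The wrist depth shows its top about 8 mm below the case top, where 7.4 mm is expected when fully down. The press felt a hard stop at about 11 N (limit 20 N).
- **Forces:** The readings at the end of each move showed at most about 7 N along the board while the case met the bar, and about 10 N in the later push (limit 12 N). I saw no clear load on the slab. The readings scatter by about 1 N.
- **Disagreement:** In the last check, the hook detector found nothing in the new scene picture. In the wrist picture it reported a point close to the bar, where the hook cannot be. I judged the hook from the scene picture itself.

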